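# Lock a printing block into the printing bed

## Task

Load the relief printing block into its wooden bed: slide it so that its far edge tucks under the steel lip, then press its raised near edge down past the sprung catch until the block lies flat on the bed's floor and the catch has sprung back over it. Leave the other things on the table where they are.

Things in the scene. Friction and masses are not known exactly. Their poses are not given: they have to be found in the camera images.
- bed: Wooden printing bed fixed to the table, 217 x 142 mm in plan. Origin: on the table under the recess's centre; +x from the catch (robot's side) to the steel lip, z up. In its frame (mm): recess floor z = 12, recess x -78 (near wall, top z = 20) to +78 (far wall), y -61 to +61 (side walls, top z = 26.5). Behind the near wall the base, 12 high, runs on to x = -128.
- lip_edge (a point): Middle of the lower free edge of the 3 mm thick steel lip: bed frame (64, 0, 26.5) mm, 14.5 mm above the recess floor. The lip covers the recess from here to the far wall at x = 78, over its full width.
- block: Printing block, flat plate 150 (x) x 110 (y) x 10 (z) mm, about 0.2 kg, plywood faced with grey striped lino. Origin: centre of its underside; +x to its front (far) edge, +z out of the lino. It starts loosely between the side walls, its front edge on the recess floor up to 30 mm short of the lip, its rear part propped on the catch and overhanging it towards the robot.
- block_front (a point): Middle of the lower front (far) edge of the block: block frame (75, 0, 0) mm.
- block_rear (a point): Middle of the lower rear (near) edge of the block: block frame (-75, 0, 0) mm.
- catch (a joint): Steel catch in the middle of the near wall, 36 mm wide, sliding along the bed's x: 0 = sprung out over the recess, growing (m) to 0.012 as it is pushed back; spring 1.7 N at 0, 2.6 N at 8 mm. Flat top at bed z = 34.5 mm, x = -120 to -75, then a 60 degree slope down to the nose at x = -69.5.
- catch_nose (a point): Lower edge of the catch's nose: bed frame (-69.5, 0, 23.5) mm with the catch at 0, 1.5 mm above a seated block. With the block pushed against the far wall its lower rear edge lies on the catch's slope; pressing its rear end down with some 5 to 15 N then drives the catch back, the block drops to the floor and the nose springs over it.
- tape: Bystander: roll of white tape lying flat, 96 mm across, 24 mm high; beside the bed. Origin: centre of its underside.
- glue: Bystander: white glue stick with a black cap, standing upright, 28 mm across, 95 mm high; beside the bed. Origin: centre of its underside.
- brayer: Bystander: ink roller (brayer) lying flat, 150 mm long, 86 mm wide, 32 mm high, beside the bed; handle along its -x. Origin: on the table between handle and roller.
- pen_pot: Bystander: steel pot of pens, 84 mm across, pens up to 180 mm high, to the robot's right. Origin: centre of its underside.
- ink_jar: Bystander: closed ink jar, 72 mm across, 85 mm high, to the robot's left. Origin: centre of its underside.
- offcut: Bystander: bare wood offcut 90 x 70 x 12 mm, to the robot's left. Origin: centre of its underside.
- ruler: Bystander: flat steel ruler 200 x 32 x 5 mm, to the robot's right. Origin: centre of its underside.
Mind the look-alikes: they are no part of the job. Leave any green or red look-alike of the block alone.

How it is judged:
By the outcome, as a careful person would: the job done as asked, in the order asked, and still so for the second after the job is handed in, with the robot touching nothing.
It also fails if it takes over 32 s, if anything falls off the work surface, if the arm or the gripper's body presses on something with over 40 N, if the wrist force passes 120 N, or if a joint passes its speed limit or range.

## Robot

A 6-joint arm with a two-finger parallel gripper is mounted at the origin on the work surface. World frame = base frame: x ahead of the robot, y to its left, z up, the work surface at z = 0. Lengths are in mm, angles in rad, forces in N, time in s.
With the tool pointing down it reaches from about 300 to 775 mm from the base axis. Payload 14.6 kg.
Tool frame: the origin (TCP) lies between the finger pads; the fingertips stand 19 mm ahead of it and the grasp point (between the pads) is the TCP; z points along the fingers, y is the line along which they close (so a half turn about z gives the same grasp; the last joint's range is limited). The gripper opens to 94 mm and grips with 3 to 60 N. Pads are 16 mm wide; open, the fingers measure 119 mm over their backs; the gripper's body (75 mm by 177 mm) begins 78 mm behind the grasp point.
Start: joints at [1.282, 0.3, 1.521, -0, 1.321, -0.067], TCP at [120.99, 536.517, 224.446] pointing down, gripper open.
Joint ranges: [-3.03, 3.03], [-0.79, 2.21], [0.23, 2.52], [-1.04, 4.18], [0, 3.07], [-2.55, 2.55]. Speed limits (rad/s): [2.22, 2.22, 2.57, 3.14, 3.14, 3.14].

## Interface

Orientations are given as [roll, pitch, yaw] about the fixed x, y, z axes, in that order (R = Rz(yaw) Ry(pitch) Rx(roll)).
In Python, from cell import monitor, imaging, job, find_in, trace gives the robot as it stands. The module is installed in compiled form; this text tells all that it offers.
- The arm moves only by the tool arm_command, never from a script. Its argument "steps" is a list of rows, each a list of 5 numbers: the opening, from 0 (shut) to 1 (fully open), then the shift along the tool's x, y, z in mm, then the turn about the tool's z in degrees. In form: [[gripper, dx, dy, dz, turn], ...]. A call has 1 to 20 rows; each row is the pose to reach, as a shift and turn from the pose commanded when the call began, along the tool's axes at that moment; what a row does not reach only later rows make up. A row lasts 1/8 s, in which the tool goes at most 62.5 mm and 10.7 degrees, less where a joint would pass 70% of its speed; a pose out of reach is approached as far as the arm can. A call with a gripper value outside its range is refused whole. The fingers move at their own pace and stop on an object; "force" is the grip in N (left out, the last holds). Time passes only in rows, so rows that repeat a pose let the fingers close. It gives the time, the measured TCP pose, the force, the opening and the grip force at its end, in the units of the state.
- monitor.read_state(): the state, without advancing time (a new reading comes with each control period).
- imaging.camera(name): name is "scene" or "top"; returns a dict with "img" (480x640x3 uint8, red, green, blue), "mtx" (3x3 intrinsics, pixels), "view" (4x4, takes a point from world to camera coordinates). Camera axes: x right, y down, z forward; pixel columns grow to the right and rows downward; lengths in mm; the calibration is good to about 2 mm. A picture is of the moment at which its call begins. There is no depth.
- job.sign_off(): hands the job in; it is judged then, once.
Trained networks look in a picture, given as the dict that the camera call returned (one of the last four; its "shot" number tells which), for a name from the list of things; names that differ only in an ending like _2 or _b are one class to them, and where a whole thing is asked for, a point or a joint stands for the part that bears it (a point fixed in the world has none). Each returns a list of dicts, best first, with "p" (0 to 1); they miss things now and then, are a little off and sometimes report something else, mostly with a low value. They report only what shows in the picture. A call takes as long as a camera call. They do not tell look-alikes from the thing itself.
- find_in(picture, target): "rect" ([centre column, centre row, width, height] in pixels, round what is visible of it).
- trace(picture, target): "region" (480x640 bool, what is visible of it) and "rect" ([centre column, centre row, width, height] in pixels, round what is visible of it).
The state is a dict: "clock": time; "joints": joint angles; "qd": joint speeds; "effort": joint torques, N m; "eef_pos": TCP position; "eef_rot": TCP orientation; "wrist_force": force on the tool from outside, world axes, zero at the start; "moment": the same for the moment, N m; "finger_gap": finger opening in mm; "finger_force": force on a finger pad.
Only numpy, scipy, OpenCV 4.12 (cv2) and the standard library are available. Lean on these libraries where they do the work, as an engineer would, in place of code of your own. Each camera call takes 0.05 s, during which the arm holds its last target. There are 200 camera calls.

## Working session

There is one attempt and no reset: what is moved stays moved. The work goes in short steps, Python scripts to look and compute and a tool call to move; the robot and the scene stay as the last step left them, time stands still between calls to the robot, and variables do not carry over. Pictures are saved under pics/ and viewed, at most 10 in all, crops included, and the job is handed in when it is done.

Besides the shell and the picture viewer there is one more tool, called after "Call:" in YAML: its name, and indented under it one key for each argument. arm_command: Moves the arm, as the interface text tells. Its arguments: {"type":"object","properties":{"steps":{"type":"array","items":{"type":"array","items":{"type":"number"}}},"force":{"type":"number"}},"required":["steps"]}

```bash
mkdir -p pics
cat > h.py <<'E'
import numpy as np, cv2
from cell import monitor, imaging, job, find_in, trace
def save(c,n): cv2.imwrite('pics/'+n,cv2.cvtColor(c['img'],cv2.COLOR_RGB2BGR))
def ray(c,uv,z):
    K=c['mtx'];V=c['view'];R=V[:3,:3];o=-R.T@V[:3,3]
    d=R.T@np.linalg.solve(K,[uv[0],uv[1],1]); return o+d*(z-o[2])/d[2]
def proj(c,P):
    P=np.atleast_2d(P);q=(c['view'][:3,:3]@P.T).T+c['view'][:3,3];q=(c['mtx']@q.T).T;return q[:,:2]/q[:,2:]
E
python3 - <<'E'
from h import *
s=monitor.read_state();print(s)
for n in('top','scene'):
    c=imaging.camera(n);save(c,n+'0.png');print(n,-c['view'][:3,:3].T@c['view'][:3,3])
    for t in('bed','block','catch','brayer','glue','tape','pen_pot'):
        print(t,[(round(r['p'],2),np.round(r['rect'])) for r in find_in(c,t)[:3]])
E
```

```text
{'clock': 0.0, 'joints': array([ 1.28240767e+00,  3.00459612e-01,  1.52158945e+00, -1.84629782e-05,
        1.32070541e+00, -6.65983075e-02]), 'qd': array([-0.00012029, -0.00024518, -0.00094742, -0.00031443, -0.00109382,
       -0.00023873]), 'effort': array([ 1.86347620e-04, -5.31804156e+01, -3.52746892e+01,  7.08380900e-02,
        2.43949756e-02, -2.31026569e-06]), 'eef_pos': array([120.92322496, 536.28982008, 223.88908303]), 'eef_rot': array([-3.14043222e+00, -5.94741601e-05,  2.91980685e+00]), 'wrist_force': array([0.5579098 , 0.46313932, 0.04708511]), 'moment': array([ 0.00085966, -0.00680514, -0.05133802]), 'finger_force': 0.0, 'finger_gap': 94.26359082286571}
top [ 287.73748038  -30.26776281 1520.73110596]
bed [(0.93, array([298., 218.,  57.,  80.]))]
block [(0.9, array([300., 220.,  42.,  57.])), (0.73, array([276., 315.,  54.,  63.])), (0.65, array([397., 286.,  65.,  63.]))]
catch [(0.58, array([296., 252.,  14.,   5.]))]
brayer [(0.87, array([361., 194.,  30.,  57.]))]
glue [(0.71, array([345., 234.,  12.,  14.]))]
tape [(0.74, array([249., 193.,  35.,  33.])), (0.24, array([297., 220.,  44.,  54.]))]
pen_pot [(0.89, array([500., 230.,  48.,  41.]))]
scene [1338.24138495  469.75841448 1001.42425647]
bed [(0.94, array([320., 293., 101.,  86.]))]
block [(0.72, array([430., 291.,  77.,  55.])), (0.69, array([270., 209.,  66.,  48.])), (0.68, array([390., 230.,  68.,  48.]))]
catch [(0.44, array([344., 254.,  16.,   9.])), (0.16, array([530., 310.,  40.,  42.]))]
brayer [(0.7, array([244., 285.,  61.,  55.]))]
glue [(0.65, array([288., 243.,  14.,  34.])), (0.42, array([200., 158.,  54.,  30.]))]
tape [(0.6, array([362., 335.,  43.,  45.]))]
pen_pot [(0.86, array([160., 183.,  44.,  69.])), (0.33, array([342., 254.,  14.,   7.]))]
```

View pics/top0.png

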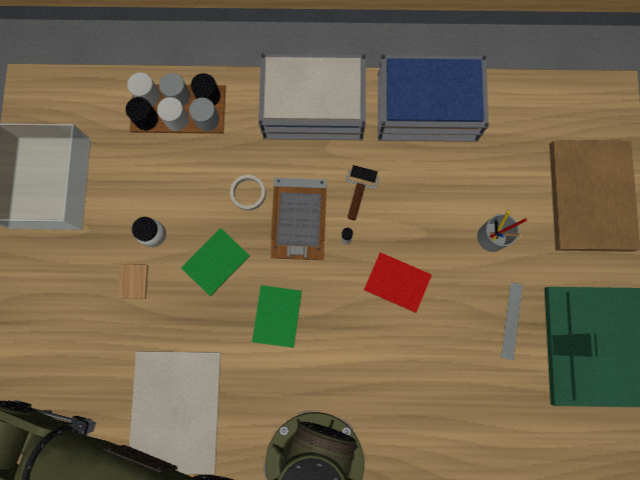

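View pics/scene0.png

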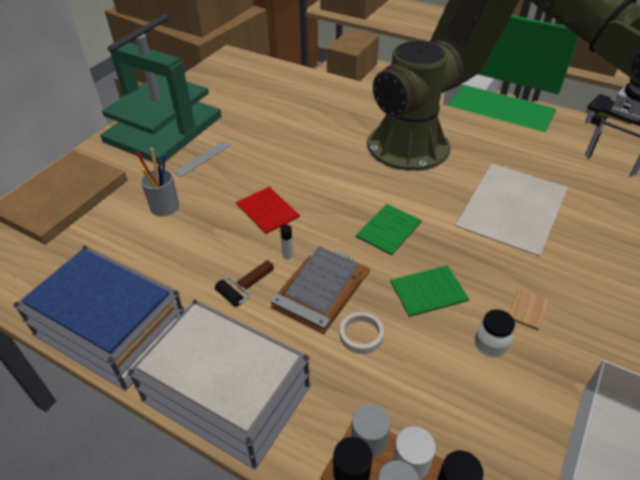

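The top view shows the bed at about cols 272-327, rows 178-260. The steel lip is at its top (far side), the grey block sits inside, and the catch is near (297,252). The glue stick and brayer are on its right, the tape on its left. The green and red plates are the look-alikes.

```bash
cat > m.py <<'E'
from h import *
import sys
n=sys.argv[1]
out=[]
for cam,box in(('top',(240,165,120,110)),('scene',(255,225,130,120))):
    c=imaging.camera(cam);x,y,w,h=box
    im=cv2.resize(c['img'][y:y+h,x:x+w],None,fx=5,fy=5,interpolation=cv2.INTER_CUBIC)
    if cam=='top':
        for t,z in(('bed',20),('block',25)):
            for r in trace(c,t)[:3]:
                m=r['region'].astype(np.uint8)
                cn=max(cv2.findContours(m,0,1)[0],key=cv2.contourArea)
                b=cv2.boxPoints(cv2.minAreaRect(cn));P=np.array([ray(c,p,z)[:2] for p in b])
                print(t,round(r['p'],2),b.round(1).tolist(),P.round(1).tolist(),'ctr',P.mean(0).round(1))
        for t in('tape','glue','brayer'):
            r=find_in(c,t)[0];print(t,ray(c,r['rect'][:2],12).round())
    cv2.imwrite(f'pics/{n}_{cam}.png',cv2.cvtColor(im,cv2.COLOR_RGB2BGR))
E
python3 m.py a
```

```text
bed 0.78 [[269.6000061035156, 257.8999938964844], [272.5, 177.1999969482422], [325.8999938964844, 179.10000610351562], [323.0, 259.79998779296875]] [[515.5, 126.3], [737.0, 125.5], [733.5, -19.5], [512.3, -14.9]] ctr [624.6  54.3]
block 0.81 [[362.29998779296875, 288.8999938964844], [379.5, 250.89999389648438], [432.20001220703125, 274.70001220703125], [415.0, 312.70001220703125]] [[436.2, -118.9], [537.4, -164.0], [476.0, -301.8], [376.2, -255.4]] ctr [ 456.4 -210. ]
block 0.8 [[179.6999969482422, 268.0], [219.8000030517578, 226.3000030517578], [249.6999969482422, 255.10000610351562], [209.60000610351562, 296.79998779296875]] [[484.5, 361.3], [597.9, 261.1], [521.5, 178.5], [410.1, 278.9]] ctr [503.5 269.9]
block 0.68 [[275.6000061035156, 244.60000610351562], [279.1000061035156, 191.3000030517578], [320.3999938964844, 194.10000610351562], [316.79998779296875, 247.3000030517578]] [[550.5, 111.2], [696.2, 105.9], [690.0, -5.4], [544.6, 1.7]] ctr [620.4  53.3]
tape [695. 194.  12.]
glue [579. -78.  12.]
brayer [ 696. -114.   12.]
```

View pics/a_top.png

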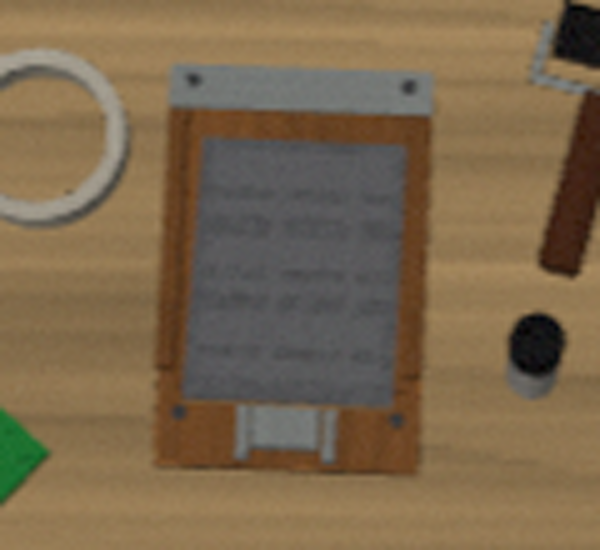

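View pics/a_scene.png

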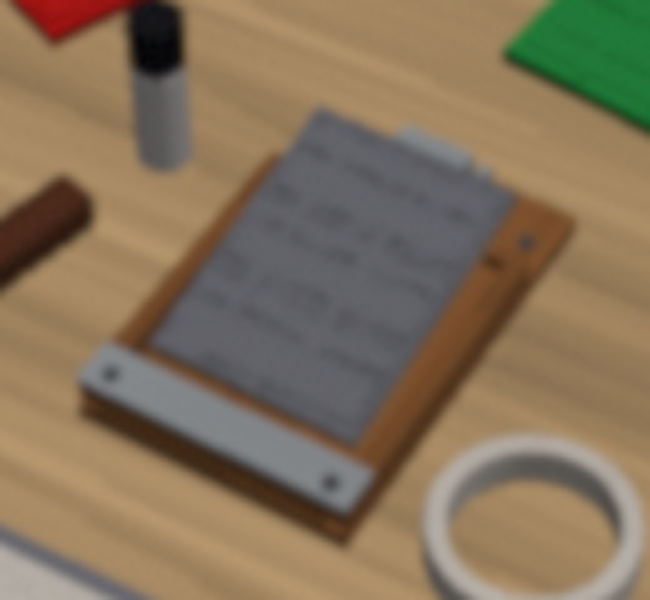

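The crops show the block's far edge at top-crop (203,139)-(405,147), short of the lip's near edge at (168,107)-(432,113). The block's rear edge at (182,398)-(393,406) lies over the catch. I'll fit both poses from these corners.

```bash
cat > fit.py <<'E'
from h import *
from scipy.optimize import least_squares
c=imaging.camera('top'); s=imaging.camera('scene')
px=lambda a,o:np.array(a)/5.+np.array(o)-0.4
T=(240,165);S=(255,225)
bedP=np.array([[89,71,29.5],[89,-71,29.5],[64,71,29.5],[64,-71,29.5],[-128,71,12],[-128,-71,12]])
bt=px([(170,66),(433,72),(168,107),(432,113),(155,467),(417,473)],T)
bs=px([(345,515),(80,385),(377,474),(110,345),(575,222)],S)
def W(v,P): 
    a=v[2];R=np.array([[np.cos(a),-np.sin(a)],[np.sin(a),np.cos(a)]]);Q=P.copy().astype(float);Q[:,:2]=P[:,:2]@R.T+v[:2];return Q
f=lambda v:np.r_[(proj(c,W(v,bedP))-bt).ravel(),(proj(s,W(v,bedP[:5]))-bs).ravel()]
r=least_squares(f,[624,54,0]);v=r.x;print('bed',v,np.degrees(v[2]),'\n',r.fun.reshape(-1,2).round(1).tolist())
# block: x,y,yaw,pitch ; front lower edge z=12
kt=px([(203,139),(405,147),(182,398),(393,406)],T)
ks=px([(358,443),(150,347),(518,200),(322,110)],S)
def B(u):
    p=u[3];cp,sp=np.cos(p),np.sin(p);L=[]
    for x in(0,-150):
        for y in(55,-55): L.append([x*cp+10*sp,y,12-x*sp+10*cp])
    return W(u,np.array(L))
g=lambda u:np.r_[(proj(c,B(u))-kt).ravel(),(proj(s,B(u))-ks).ravel()]
r=least_squares(g,[690,54,0,.15]);u=r.x
print('block front(world)',u[:2],'yaw',np.degrees(u[2]),'pitch',np.degrees(u[3]),r.fun.reshape(-1,2).round(1).tolist())
a=-v[2];R=np.array([[np.cos(a),-np.sin(a)],[np.sin(a),np.cos(a)]])
print('front in bed',R@(u[:2]-v[:2]),'relyaw',np.degrees(u[2]-v[2]))
Q=B(u);print('top corners bed',np.c_[(Q[:,:2]-v[:2])@R.T,Q[:,2]].round(1).tolist(), 'world',Q.round(1).tolist())
E
python3 fit.py
```

```text
bed [ 6.45352741e+02  5.39680841e+01 -1.69369400e-02] -0.9704151807385548 
 [[-0.7, -1.1], [-0.7, -0.8], [-0.8, -0.3], [-0.8, -0.0], [-1.0, -0.8], [-0.0, -0.4], [0.3, -0.8], [-1.0, -1.3], [-0.2, -0.8], [-0.8, -0.8], [0.2, -1.7]]
block front(world) [693.52974978  50.4981051 ] yaw -1.461577383073677 pitch 7.501258226585795 [[-0.8, -0.8], [-0.5, -0.8], [-0.3, 0.4], [-0.5, 0.4], [-0.5, -0.4], [-0.1, -1.1], [-0.0, -0.5], [-0.7, 0.2]]
front in bed [48.22886656 -2.65354921] relyaw -0.49116220233512214
top corners bed [[50.0, 52.3, 21.9], [49.1, -57.7, 21.9], [-98.7, 53.6, 41.5], [-99.6, -56.4, 41.5]] world [[696.2, 105.4, 21.9], [693.4, -4.5, 21.9], [547.6, 109.2, 41.5], [544.8, -0.7, 41.5]]
```

Call:
arm_command:
  steps:
    - [0.77,-33,-25,0,-1]
    - [0.77,-66,-51,0,-2]
    - [0.77,-99,-76,0,-3]
    - [0.77,-132,-102,0,-4]
    - [0.77,-165,-127,0,-5]
    - [0.77,-198,-153,0,-6]
    - [0.77,-231,-178,0,-7]
    - [0.77,-264,-204,0,-8]
    - [0.77,-297,-229,0,-9]
    - [0.77,-330,-254,0,-10]
    - [0.77,-363,-280,0,-11]
    - [0.77,-396,-305,0,-11.7]
    - [0.77,-429,-331,0,-11.7]
    - [0.77,-462,-356,0,-11.7]
    - [0.77,-495.5,-381.7,30,-11.7]
    - [0.77,-495.5,-381.7,60,-11.7]
    - [0.77,-495.5,-381.7,80,-11.7]
    - [0.77,-495.5,-381.7,90,-11.7]
    - [0.77,-495.5,-381.7,90,-11.7]

```text
clock: 3.62
eef_pos: [520.3, 55.2, 134.4]
eef_rot: [-3.142, -0.0, 3.124]
wrist_force: [-0.3, 0.2, 0.7]
finger_gap: 72.1
finger_force: 0.0
```

Call:
arm_command:
  steps:
    - [0.77,0,0,25,0]
    - [0.77,0,0,50,0]
    - [0.77,0,0,70,0]
    - [0.77,0,0,80,0]
    - [0.77,0,0,85,0]
    - [0.77,-5,0,85,0]
    - [0.77,-10,0,85,0]
    - [0.77,-15,0,85,0]
    - [0.77,-20,0,85,0]
    - [0.77,-24,0,85,0]
    - [0.77,-28,0,85,0]
    - [0.77,-32,0,85,0]
    - [0.77,-35,0,85,0]
    - [0.77,-37,0,85,0]
    - [0.77,-37,0,85,0]

```text
clock: 5.5
eef_pos: [557.6, 54.5, 49.5]
eef_rot: [3.142, 0.0, 3.124]
wrist_force: [0.4, -0.6, -0.1]
finger_gap: 72.5
finger_force: 0.0
```

```bash
python3 m.py b | grep -v bed
```

```text
block 0.97 [[277.29998779296875, 209.0], [278.3999938964844, 186.0], [321.0, 188.10000610351562], [319.79998779296875, 211.10000610351562]] [[647.4, 109.5], [711.0, 108.3], [706.6, -6.7], [643.1, -4.7]] ctr [677.   51.6]
block 0.67 [[361.3999938964844, 290.20001220703125], [378.3999938964844, 251.0], [431.70001220703125, 274.0], [414.70001220703125, 313.20001220703125]] [[432.8, -116.6], [537.0, -161.0], [477.7, -300.6], [374.9, -254.8]] ctr [ 455.6 -208.2]
block 0.47 [[126.4000015258789, 236.1999969482422], [139.1999969482422, 210.60000610351562], [170.39999389648438, 226.1999969482422], [157.60000610351562, 251.8000030517578]] [[567.8, 508.2], [638.0, 479.2], [596.5, 392.9], [526.9, 422.5]] ctr [582.3 450.7]
tape [696. 191.  12.]
glue [579. -74.  12.]
brayer [ 700. -119.   12.]
```

View pics/b_scene.png

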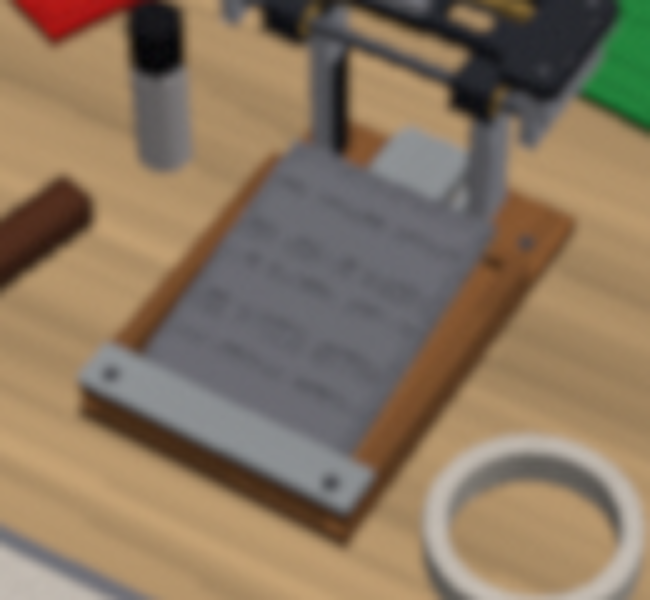

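The block has slid straight, with its front edge reaching the lip at crop (150,350)-(355,450) and both fingers behind its rear edge. I'll push on to the far wall in small steps.

Call:
arm_command:
  steps:
    - [0.77,-2,0,0,0]
    - [0.77,-4,0,0,0]
    - [0.77,-6,0,0,0]
    - [0.77,-7,0,0,0]
    - [0.77,-7,0,0,0]

```text
clock: 6.48
eef_pos: [564.2, 54.4, 49.3]
eef_rot: [3.142, -0.0, 3.124]
wrist_force: [-1.7, 1.1, 0.9]
finger_gap: 72.3
finger_force: 0.7
```

Call:
arm_command:
  steps:
    - [0.77,-1,0,0,0]
    - [0.77,-2,0,0,0]
    - [0.77,-2,0,0,0]

```text
clock: 6.85
eef_pos: [564.8, 54.6, 48.7]
eef_rot: [3.141, -0.004, 3.124]
wrist_force: [-10.0, 1.7, 2.1]
finger_gap: 72.1
finger_force: 5.2
```

The 10 N stop at bed x of about -73 for the rear edge means the block is against the far wall. Now I'll go over the top and press.

Call:
arm_command:
  steps:
    - [0.77,5,0,0,0]
    - [0.77,10,0,0,0]
    - [0.77,10,0,-15,0]
    - [0.77,10,0,-32,0]
    - [0.77,0,0,-32,0]
    - [0.77,-10,0,-32,0]
    - [0.77,-19,0,-32,0]
    - [0.77,-19,0,-22,0]
    - [0.77,-19,0,-12,0]
    - [0.77,-19,0,-10,0]
    - [0.77,-19,0,-10,0]

```text
clock: 8.22
eef_pos: [585.2, 54.0, 59.3]
eef_rot: [-3.142, -0.0, 3.124]
wrist_force: [0.8, -0.3, 0.6]
finger_gap: 72.8
finger_force: 0.0
```

```bash
python3 m.py c | grep -v bed|head -1
```

```text
block 0.66 [[179.5, 266.5], [219.5, 226.5], [249.0, 256.0], [209.0, 296.0]] [[488.6, 362.2], [597.4, 262.0], [519.0, 180.4], [412.1, 280.7]] ctr [504.3 271.3]
```

View pics/c_scene.png

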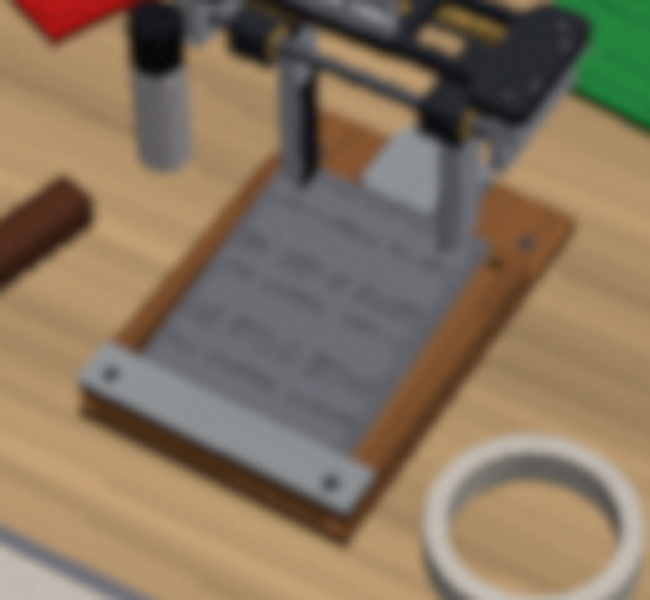

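The fingers are over the rear part of the block, either side of the catch. Now I'll press.

Call:
arm_command:
  steps:
    - [0.77,0,0,2,0]
    - [0.77,0,0,4,0]
    - [0.77,0,0,6,0]
    - [0.77,0,0,7,0]
    - [0.77,0,0,8,0]

```text
clock: 9.2
eef_pos: [585.4, 54.0, 51.3]
eef_rot: [-3.142, -0.0, 3.124]
wrist_force: [-0.7, 0.8, 0.4]
finger_gap: 72.2
finger_force: 0.1
```

Call:
arm_command:
  steps:
    - [0.77,0,0,1,0]
    - [0.77,0,0,2,0]
    - [0.77,0,0,3,0]
    - [0.77,0,0,4,0]
    - [0.77,0,0,4,0]

```text
clock: 9.82
eef_pos: [585.4, 54.0, 47.4]
eef_rot: [-3.142, 0.0, 3.124]
wrist_force: [-0.3, 0.3, -0.7]
finger_gap: 72.8
finger_force: 0.0
```

Call:
arm_command:
  steps:
    - [0.77,0,0,1,0]
    - [0.77,0,0,2,0]
    - [0.77,0,0,3,0]
    - [0.77,0,0,4,0]
    - [0.77,0,0,4,0]

```text
clock: 10.45
eef_pos: [585.3, 54.0, 43.3]
eef_rot: [-3.142, -0.0, 3.124]
wrist_force: [0.4, -0.3, -0.2]
finger_gap: 72.5
finger_force: 0.0
```

```bash
python3 m.py d | grep -v bed|head -1; python3 -c "
import cv2,numpy as np
a=cv2.imread('pics/d_scene.png');b=cv2.imread('pics/d_top.png')[:600];a=a[:550,:]
b=cv2.resize(b[200:500,100:500],(400,300));a=cv2.resize(a[80:380,180:580],(400,300))
cv2.imwrite('pics/d.png',cv2.resize(np.hstack([a,b]),(800,300)))"
```

```text
block 0.94 [[361.8999938964844, 290.5], [378.70001220703125, 251.3000030517578], [432.29998779296875, 274.29998779296875], [415.5, 313.5]] [[431.8, -117.8], [536.2, -161.9], [477.0, -302.2], [374.2, -256.7]] ctr [ 454.8 -209.6]
```

View pics/d.png

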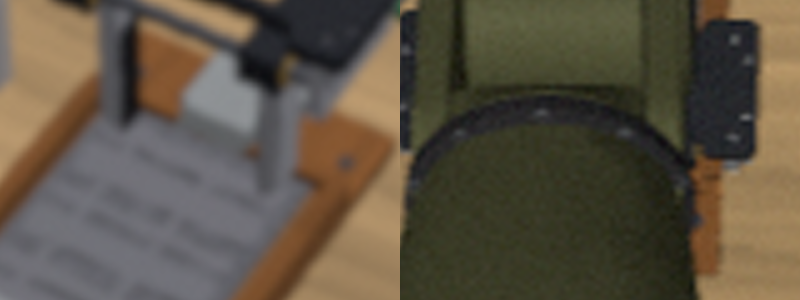

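Call:
arm_command:
  steps:
    - [0.77,0,0,1,0]
    - [0.77,0,0,2,0]
    - [0.77,0,0,2.5,0]
    - [0.77,0,0,3,0]
    - [0.77,0,0,3,0]

```text
clock: 11.42
eef_pos: [585.4, 54.0, 41.2]
eef_rot: [-3.142, 0.0, 3.124]
wrist_force: [-5.0, -0.4, 10.3]
finger_gap: 72.5
finger_force: 5.2
```

Contact comes at tip z = 22.2 mm, the seated height. I'll lift off, clear the view and check.

Call:
arm_command:
  steps:
    - [0.77,0,0,-10,0]
    - [0.77,0,0,-30,0]
    - [0.77,0,0,-60,0]
    - [0.77,10,30,-90,0]
    - [0.77,40,70,-110,0]
    - [0.77,80,110,-130,0]
    - [0.77,110,150,-150,0]
    - [0.77,130,200,-150,0]
    - [0.77,140,250,-150,0]
    - [0.77,150,300,-150,0]
    - [0.77,150,300,-150,0]

```text
clock: 12.8
eef_pos: [439.6, 359.1, 190.5]
eef_rot: [3.141, 0.0, 3.128]
wrist_force: [-0.7, -1.5, -0.3]
finger_gap: 72.2
finger_force: 0.0
```

```bash
python3 m.py e | grep -v bed; python3 -c "
import cv2,numpy as np
a=cv2.imread('pics/e_scene.png');b=cv2.imread('pics/e_top.png')
a=cv2.resize(a[50:530],(400,295));b=cv2.resize(b[200:500,120:480],(400,295))
cv2.imwrite('pics/e.png',cv2.resize(np.hstack([cv2.imread('pics/e_scene.png')[90:390,180:580],b[:295] if 0 else cv2.resize(b,(400,300))]),(800,300)))"
```

```text
block 0.93 [[275.6000061035156, 237.60000610351562], [278.0, 186.0], [320.8999938964844, 188.0], [318.3999938964844, 239.6999969482422]] [[569.2, 111.6], [711.1, 109.2], [706.9, -6.5], [565.2, -2.2]] ctr [638.1  53. ]
block 0.83 [[180.0, 267.0], [220.5, 226.5], [250.0, 256.0], [209.5, 296.5]] [[487.3, 360.8], [597.4, 259.3], [519.0, 177.7], [410.8, 279.3]] ctr [503.6 269.3]
block 0.64 [[250.6999969482422, 342.3999938964844], [257.79998779296875, 284.20001220703125], [301.0, 289.5], [294.0, 347.6000061035156]] [[294.6, 167.4], [444.6, 154.6], [432.4, 41.1], [282.9, 55.9]] ctr [363.6 104.8]
tape [702. 189.  12.]
glue [571. -78.  12.]
brayer [ 701. -116.   12.]
```

View pics/e.png

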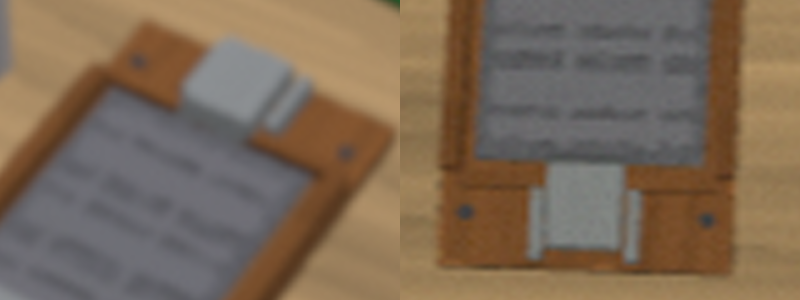

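The block lies level and the near wall is visible behind it, with the catch's slope meeting the lino. I'll check the catch's position and the block's seating by projection.

Run:
```python
from h import *
c=imaging.camera('top')
s=imaging.camera('scene')
v=[645.35,53.97,-.0169];R=np.array([[np.cos(v[2]),-np.sin(v[2])],[np.sin(v[2]),np.cos(v[2])]])
def w(x,y,z): return np.r_[R@[x,y]+v[:2],z]
im={}
for n,cc,o in(('t',c,(275,235)),('s',s,(310,232))):
    a=cv2.resize(cc['img'][o[1]:o[1]+40,o[0]:o[0]+53],None,fx=7.5,fy=7.5,interpolation=cv2.INTER_CUBIC)[:,:,::-1].copy()
    for q,col in((0,(0,255,0)),(6,(0,0,255))):
        for L in([(-120,-18,34.5),(-120,18,34.5)],[(-75,-18,34.5),(-75,18,34.5)],[(-69.5,-18,25),(-69.5,18,25)]):
            p=(proj(cc,[w(x-q,y,z) for x,y,z in L])+.4-o+.5)*7.5
            cv2.line(a,*[tuple(int(k) for k in r) for r in p],col,1)
    for zt,col in((22,(255,0,0)),(33,(0,255,255))):  # rear top edge of block at bed x=-72: flat / on nose
        p=(proj(cc,[w(-72,-57,zt),w(-72,53,zt)])+.4-o+.5)*7.5
        cv2.line(a,*[tuple(int(k) for k in r) for r in p],col,1)
    im[n]=a
cv2.imwrite('pics/f.png',np.hstack([im['t'],im['s']]))
```

```text
(no output)
```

View pics/f.png

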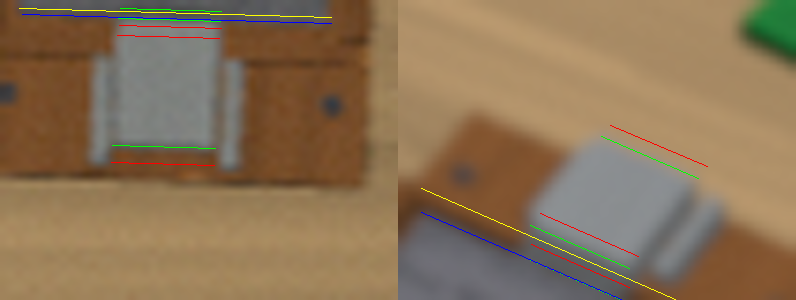

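The overlay settles it. The catch matches its fully sprung position (green lines), and the block's rear edge matches the flat, seated line (blue) in both views.

```bash
python3 -c "
from cell import job
print(job.sign_off())"
```

```text
the job is handed in; nothing more can be done
None
```

The block is tucked under the lip and lies flat on the bed's floor with the catch sprung back over it. No bystander was touched, and I signed the job off at about 13 s.

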